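# Unload the spacer bar in the smithy

## Robot

A 6-joint arm with a two-finger parallel gripper is mounted at the origin on the work surface. World frame = base frame: x ahead of the robot, y to its left, z up, the work surface at z = 0. Lengths are in m, angles in rad, forces in N, time in s.
With the tool pointing down it reaches from about 0.35 to 0.975 m from the base axis. Payload 4.9 kg.
Tool frame: the origin (TCP) lies midway between the tips of the shut fingers; the grasp point (between the pads) lies 19 mm behind it (manip.pinch_z is the x of the grasp point in the tool frame, in m); x points along the fingers, y is the direction in which the jaws open and shut, and the axes are right-handed (so a half turn about x gives the same grasp; the last joint's range is limited). The gripper opens to 85 mm and grips with 20 to 120 N. Pads are 22 mm wide; open, the fingers measure 114 mm over their backs; the gripper's body (76 mm by 85 mm) begins 54 mm behind the grasp point. The pads swing forward as they close: fully open they stand 13 mm farther back than shut.
Start: joints at [1.111, 0.053, 1.613, -0, 1.476, -0.119], TCP at [0.209, 0.589, 0.231] pointing down, gripper open.
Joint ranges: [-3.01, 3.01], [-1.01, 2.22], [0.06, 2.58], [-1.02, 4.17], [0.09, 2.62], [-3.14, 3.14]. Speed limits (rad/s): [2.57, 2.57, 3.14, 3.14, 3.14, 3.14].

## Interface

Orientations are given as a unit quaternion [w, x, y, z].
In Python, from plant import sensors, cams, workorder, manip gives the robot as it stands.
- The arm moves only by the tool drive_tool, never from a script. Its argument "series" is a list of rows, each an object of numbers: "x", "y", "z": the shift along the tool's x, y, z in units of 25 mm (1.0 is 25 mm); "ax", "ay", "az": the turn, a rotation vector about the tool's x, y, z in units of 5 degrees (1.0 is 5 degrees). A call has 1 to 5 rows; each row is the pose to reach, as a shift and turn from the pose commanded when the call began, along the tool's axes at that moment; what a row does not reach only later rows make up. A row lasts 1/12 s, in which the tool goes at most 41.7 mm and 7.16 degrees, less where a joint would pass 70% of its speed; a pose out of reach is approached as far as the arm can. A call with a gripper value outside its range is refused whole. "hand" is the opening, from 0 (shut) to 1 (fully open), set as the call begins (left out, the last holds). The fingers move at their own pace and stop on an object; the grip force is fixed at half the most. Time passes only in rows, so rows that repeat a pose let the fingers close. It gives the time, the measured TCP pose, the force and the opening at its end, in the units of the state.
- sensors.state(): the state, without advancing time (a new reading comes with each control period).
- cams.grab_frame(name): name is "side" or "top" or "wrist"; returns a dict with "img" (480x640x3 uint8, blue, green, red), "camera_matrix" (3x3 intrinsics, pixels), "cam_to_world" (4x4, takes a point from camera to world coordinates). Camera axes: x right, y down, z forward; pixel columns grow to the right and rows downward; lengths in m; the calibration is good to about 2 mm. A picture is of the moment at which its call begins. There is no depth.
- workorder.job_done(): hands the job in, once; it reports no verdict.
The state is a dict: "time": time; "joint_pos": joint angles; "joint_vel": joint speeds; "joint_efforts": joint torques, N m; "tool_pos": TCP position; "tool_rot": TCP orientation; "contact_force": force on the tool from outside, world axes, zero at the start; "ft_torque": the same for the moment, N m; "gripper_width": opening from 0.0 (shut) to 1.0 (fully open).
Only numpy, scipy, OpenCV 4.12 (cv2) and the standard library are available. Lean on these libraries where they do the work, as an engineer would, in place of code of your own. Each camera call takes 0.05 s, during which the arm holds its last target.

## Task

Unload the bar of the green stand: slide the brass stop collar off the free end of the bar and set it down in the red tray, then slide the dark steel spacer off after it and set it in the red tray too. They should end up beside each other on the tray's floor, and are to be set down, not dropped or thrown. The other collar, the other spacers and the blue tray are not part of the job.

Things in the scene. Friction and masses are not known exactly. Their poses are not given: they have to be found in the camera images.
- stand: Fixed green post, 30 x 40 mm, 128 mm tall, on a base plate 130 x 110 x 12 mm. Origin: centre of the post's foot, on the bench; z up. From its top a level steel bar, 12 x 12 mm, runs along the stand's -x at y = 0, centre line 120 mm above the bench, from the post's face (x = -15 mm) to its free end (x = -190 mm). Nothing is above the bar.
- collar: Brass block hanging on the bar near its free end, loose to slide: 40 x 40 mm, 22 mm long along the bar, square through hole 22 x 22 mm, about 0.2 kg, screw head 6 mm high on top. Origin: centre of block and hole, 5 mm below the bar's centre line; x along the hole and the bar, y across the upright sides (40 mm apart, grasp these from above), z up. A look-alike lies on the bench.
- spacer: Dark steel eight-sided ring on the same bar, 30 to 76 mm of bare bar behind the collar: 46 mm across flats, 26 mm long along the bar, square through hole 22 x 22 mm, 0.19 to 0.38 kg. Origin: centre of ring and hole, 5 mm below the bar's centre line; x along the bar, y across the two upright flats (19 mm tall, grasp these from above), z up. Look-alikes lie in the blue tray and on the bench.
- tray: Red open metal tray, fixed to the bench: 140 mm (its x) by 200 mm (its y) outside, 35 mm tall, walls and floor 4 mm thick. Origin: centre of its underside, on the bench; z up. An equal blue tray stands next to it, nearer to the robot or farther away.
There are look-alikes about, which are no part of the job. What is shaped like the collar but pink is not meant.

How it is judged:
By the outcome, as a careful person would: the job done as asked, in the order asked, and still so for the second after the job is handed in, with the robot touching nothing.
It also fails if it takes over 48 s, if anything falls off the work surface, if the arm or the gripper's body presses on something with over 40 N, if the wrist force passes 120 N, or if a joint passes its speed limit or range.

## Working session

There is one attempt and no reset: what is moved stays moved. The work goes in short steps, Python scripts to look and compute and a tool call to move; the robot and the scene stay as the last step left them, time stands still between calls to the robot, and variables do not carry over. Pictures are saved under pics/ and viewed, and the job is handed in when it is done.

Besides the shell and the picture viewer there is one more tool, called after ">>>" as name(argument=value, ...), one argument or row to a line, values as JSON. drive_tool: Moves the arm, as the interface text tells. Its arguments: {"type":"object","properties":{"series":{"type":"array","items":{"type":"object","properties":{"x":{"type":"number"},"y":{"type":"number"},"z":{"type":"number"},"ax":{"type":"number"},"ay":{"type":"number"},"az":{"type":"number"}}}},"hand":{"type":"number"}},"required":["series"]}

```bash
ls; mkdir -p pics
python3 - <<'E'
from plant import sensors,cams,workorder,manip
import cv2,numpy as np
print(sensors.state()); print(manip.pinch_z, dir(manip))
for n in ["side","top","wrist"]:
    f=cams.grab_frame(n); cv2.imwrite(f"pics/{n}0.png",f["img"]); print(n,f["camera_matrix"].round(1).tolist(),f["cam_to_world"].round(4).tolist())
    np.savez(f"{n}0.npz",**f)
E
```

```text
pics
{'time': 0.0, 'joint_pos': array([ 1.11096763e+00,  5.33357182e-02,  1.61429238e+00,  2.98358668e-05,
        1.47602697e+00, -1.18999935e-01]), 'joint_vel': array([-3.17951588e-04,  1.86160924e-04, -3.06213080e-03, -1.46928022e-05,
        2.41147773e-03, -1.20301412e-03]), 'joint_efforts': array([ 2.25492186e-04, -3.93674970e+01, -3.70177352e+01, -4.55148972e-05,
        7.00152726e-03, -3.82983671e-05]), 'tool_pos': array([0.20862838, 0.58848428, 0.23007711]), 'tool_rot': array([ 0.69664534,  0.11922384,  0.69708166, -0.12061555]), 'contact_force': array([-1.18573731,  0.21210258,  0.00455009]), 'ft_torque': array([-0.06214572,  0.01532987,  0.0236148 ]), 'gripper_width': 0.9991193337698411}
-0.0187 ['IKError', '__class__', '__delattr__', '__dict__', '__dir__', '__doc__', '__eq__', '__format__', '__ge__', '__getattribute__', '__getstate__', '__gt__', '__hash__', '__init__', '__init_subclass__', '__le__', '__lt__', '__module__', '__ne__', '__new__', '__reduce__', '__reduce_ex__', '__repr__', '__setattr__', '__sizeof__', '__str__', '__subclasshook__', '__weakref__', 'pinch_z']
side [[511.0, 0.0, 322.0], [0.0, 511.0, 239.8], [0.0, 0.0, 1.0]] [[0.9141, -0.2421, 0.3252, 0.3203], [-0.4053, -0.5657, 0.7181, -0.5436], [0.0101, -0.7883, -0.6152, 0.575], [0.0, 0.0, 0.0, 1.0]]
top [[467.7, 0.0, 311.4], [0.0, 467.7, 241.7], [0.0, 0.0, 1.0]] [[0.0242, -0.9803, 0.1962, 0.3959], [-0.9997, -0.0253, -0.0033, 0.0237], [0.0082, -0.196, -0.9806, 0.9778], [0.0, 0.0, 0.0, 1.0]]
wrist [[334.5, 0.0, 317.8], [0.0, 334.5, 238.3], [0.0, 0.0, 1.0]] [[0.3348, 0.904, 0.2658, 0.1411], [0.9423, -0.3207, -0.0961, 0.6121], [-0.0016, 0.2826, -0.9592, 0.372], [0.0, 0.0, 0.0, 1.0]]
```

View pics/side0.png

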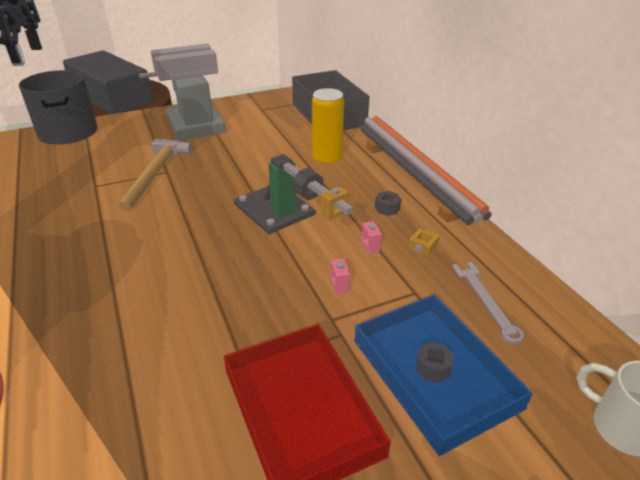

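View pics/top0.png

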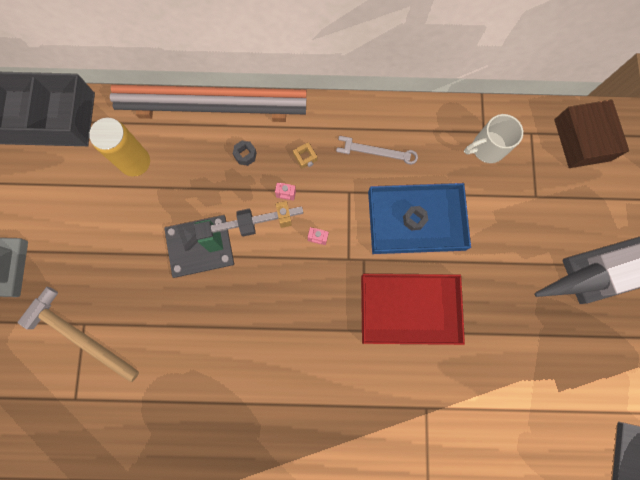

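View pics/wrist0.png

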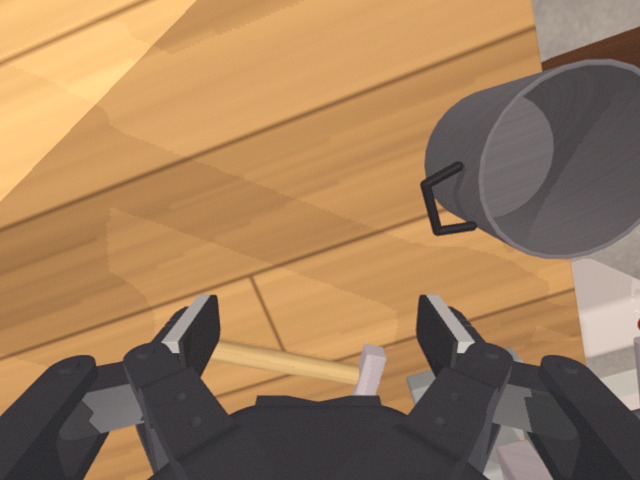

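```bash
cat > h.py <<'E'
import numpy as np,cv2
def ld(n): return dict(np.load(f"{n}.npz"))
def ray(f,u,v):
    K=f["camera_matrix"];T=f["cam_to_world"]
    d=T[:3,:3]@np.linalg.inv(K)@np.array([u,v,1.]); return T[:3,3],d
def pl(f,u,v,z):
    o,d=ray(f,u,v); return o+d*(z-o[2])/d[2]
def proj(f,p):
    T=f["cam_to_world"]; c=T[:3,:3].T@(np.asarray(p)-T[:3,3]); q=f["camera_matrix"]@c; return q[:2]/q[2]
def crop(f,u0,v0,u1,v1,s,name): cv2.imwrite(name,cv2.resize(f["img"][v0:v1,u0:u1],None,fx=s,fy=s,interpolation=cv2.INTER_CUBIC))
E
python3 - <<'E'
from h import *
crop(ld("top0"),160,170,340,290,4.4,"pics/tc.png"); crop(ld("side0"),220,140,380,260,5,"pics/sc.png")
E
```

```text
(no output)
```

View pics/tc.png

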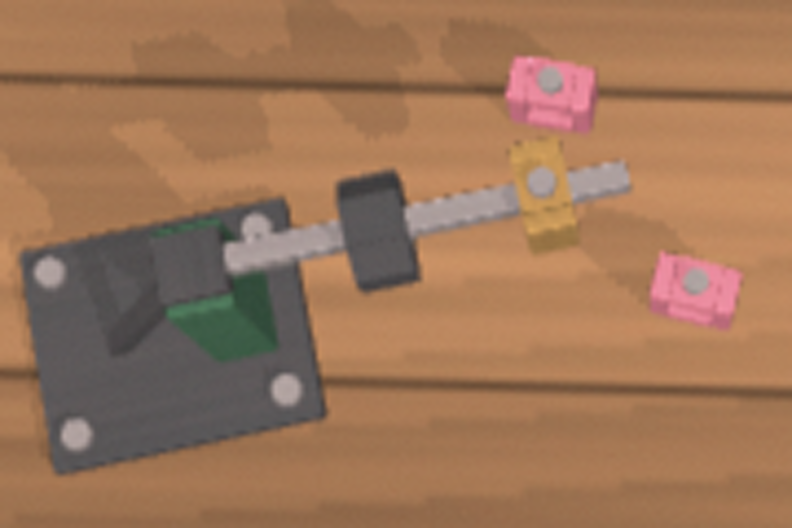

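View pics/sc.png

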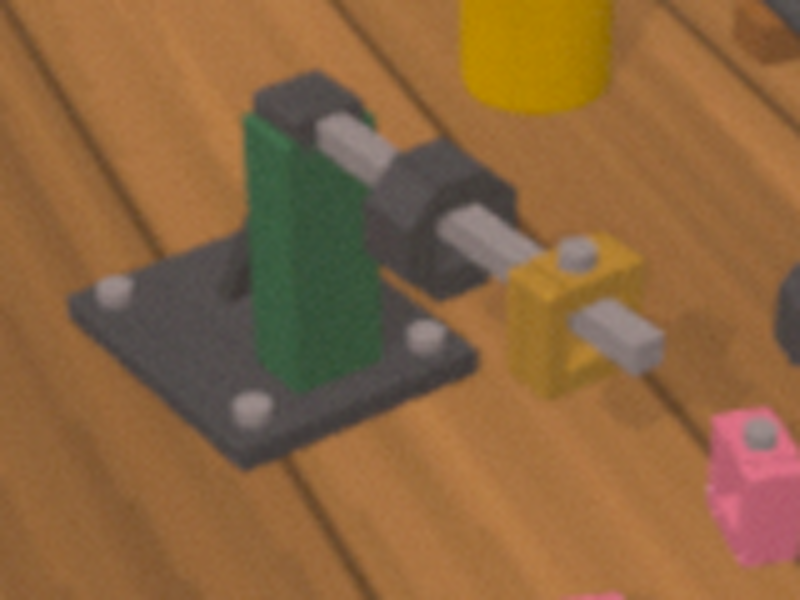

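Run:
```python
from h import *
f=ld("top0");s=ld("side0")
t=lambda a,b,z: pl(f,160+(a+.5)/4.4-.5,170+(b+.5)/4.4-.5,z)
q=lambda a,b,z: pl(s,220+(a+.5)/5-.5,140+(b+.5)/5-.5,z)
P=[t(a,b,.012) for a,b in [(22,254),(285,198),(325,414),(58,472)]]
print("base",np.round(P,4),[round(np.linalg.norm(P[i]-P[(i+1)%4]),4) for i in range(4)], np.mean(P,0))
d1=(P[1]-P[0])+(P[2]-P[3]); d2=(P[0]-P[3])+(P[1]-P[2])
print("yaws",np.degrees(np.arctan2(d1[1],d1[0])),np.degrees(np.arctan2(d2[1],d2[0]))-90)
print("screw",t(541,178,.141),q(577,248,.141))
print("bar end top", t(629,164,.126),t(631,186,.126), q(618,292,.126) ,q(664,335,.126))
print("bar root",t(226,243,.126),t(226,270,.126))
print("post top",[t(a,b,.128).round(4) for a,b in [(150,236),(215,222),(232,292),(165,305)]])
print("spacer top",[t(a,b,.138).round(4) for a,b in [(338,187),(396,172),(405,190),(412,232),(351,240)]])
for g,n in((f,"top"),):
    hsv=cv2.cvtColor(g["img"],cv2.COLOR_BGR2HSV)
    for nm,lo,hi in(("red",(0,180,80),(6,255,255)),("blue",(100,150,50),(125,255,255))):
        m=cv2.inRange(hsv,lo,hi);c=max(cv2.findContours(m,0,2)[0],key=cv2.contourArea)
        a=cv2.approxPolyDP(c,6,True)[:,0]
        print(nm,a.tolist(),[pl(g,*p,.035).round(3).tolist() for p in a])
    m=cv2.inRange(hsv,(150,50,120),(178,255,255))
    for c in cv2.findContours(m,0,2)[0]:
        if cv2.contourArea(c)>30: print("pink",[pl(g,*p,.03).round(3)[:2].tolist() for p in cv2.boxPoints(cv2.minAreaRect(c))])
    m=cv2.inRange(hsv,(18,120,100),(30,255,255))
```

```text
base [[0.6122 0.3314 0.012 ]
 [0.6432 0.207  0.012 ]
 [0.5383 0.1817 0.012 ]
 [0.5076 0.3055 0.012 ]] [np.float64(0.1282), np.float64(0.1079), np.float64(0.1276), np.float64(0.1077)] [0.57530327 0.25643426 0.012     ]
yaws -76.02880020661475 -76.26993379564502
screw [0.62165282 0.0757122  0.141     ] [0.62131931 0.07383101 0.141     ]
bar end top [0.63289076 0.03919648 0.126     ] [0.62318047 0.03807032 0.126     ] [0.63269897 0.06635105 0.126     ] [0.63531082 0.03878532 0.126     ]
bar root [0.59366808 0.20919453 0.126     ] [0.58194389 0.20841746 0.126     ]
post top [array([0.5954, 0.2411, 0.128 ]), array([0.6022, 0.214 , 0.128 ]), array([0.5721, 0.2048, 0.128 ]), array([0.5658, 0.2326, 0.128 ])]
spacer top [array([0.6163, 0.1611, 0.138 ]), array([0.6235, 0.1371, 0.138 ]), array([0.6157, 0.1329, 0.138 ]), array([0.5976, 0.1291, 0.138 ]), array([0.5935, 0.1544, 0.138 ])]
red [[362, 276], [363, 342], [463, 343], [459, 275]] [[0.516, -0.084, 0.035], [0.385, -0.086, 0.035], [0.388, -0.284, 0.035], [0.523, -0.281, 0.035]]
blue [[422, 194], [432, 234], [443, 226], [435, 230], [433, 219
[... 346 characters left out ...]
, -0.235, 0.035], [0.639, -0.231, 0.035], [0.673, -0.266, 0.035], [0.647, -0.279, 0.035], [0.644, -0.24, 0.035], [0.636, -0.252, 0.035], [0.624, -0.237, 0.035], [0.638, -0.256, 0.035], [0.61, -0.27, 0.035], [0.64, -0.254, 0.035], [0.638, -0.281, 0.035], [0.632, -0.266, 0.035], [0.611, -0.293, 0.035], [0.621, -0.278, 0.035], [0.688, -0.287, 0.035], [0.66, -0.286, 0.035], [0.675, -0.261, 0.035], [0.699, -0.26, 0.035], [0.701, -0.279, 0.035], [0.713, -0.237, 0.035], [0.703, -0.256, 0.035], [0.7, -0.237, 0.035], [0.692, -0.256, 0.035], [0.678, -0.241, 0.035]]
pink [[0.589, 0.03], [0.617, 0.024], [0.608, -0.014], [0.581, -0.007]]
pink [[0.68, 0.102], [0.713, 0.098], [0.706, 0.056], [0.674, 0.06]]
```

```bash
cat >> h.py <<'E'
from scipy.spatial.transform import Rotation as R
def tool():
    from plant import sensors
    s=sensors.state(); q=s["tool_rot"]; return s,R.from_quat([*q[1:],q[0]])
e=np.array([0.240,-0.971,0]); n=np.array([0.971,0.240,0])
def goal(p,ydir):
    """units from measured pose to TCP p, x down, y=ydir"""
    s,r=tool(); X=np.array([0,0,-1.]);Y=np.array(ydir)/np.linalg.norm(ydir);G=R.from_matrix(np.stack([X,Y,np.cross(X,Y)],1))
    d=r.inv().apply(np.array(p)-s["tool_pos"])/.025
    a=np.degrees((r.inv()*G).as_rotvec())/5
    print("t",s["time"].__round__(2),"pos",s["tool_pos"].round(4),"F",s["contact_force"].round(1),"w",round(s["gripper_width"],3),"shift",d.round(2),"turn",a.round(2))
E
python3 - <<'E'
from h import *
s,r=tool(); print(r.as_matrix().round(3))
goal([.6207,.0743,.20],n); goal([.6207,.0743,.20],-n)
E
```

```text
[[-0.001  0.334  0.942]
 [-0.001  0.942 -0.334]
 [-1.    -0.002 -0.   ]]
t 0.15 pos [0.2087 0.5886 0.2303] F [ 0.1 -0.  -0.8] w 1.0 shift [  1.23 -13.88  22.41] turn [1.132e+01 1.000e-02 2.000e-02]
t 0.15 pos [0.2087 0.5886 0.2303] F [ 0.1 -0.  -0.8] w 1.0 shift [  1.23 -13.88  22.41] turn [-2.468e+01 -2.000e-02  1.000e-02]
```

>>> drive_tool(
  series=[
    {"x": 0.2, "y": -0.8, "z": 1.3, "ax": 0.9},
    {"x": 0.4, "y": -1.6, "z": 2.6, "ax": 1.8},
    {"x": 0.5, "y": -2.4, "z": 3.9, "ax": 2.7},
    {"x": 0.6, "y": -3.2, "z": 5.2, "ax": 3.6},
    {"x": 0.7, "y": -4.0, "z": 6.5, "ax": 4.5},
  ],
  hand=0.9,
)

```text
schema error: expected keys x, y, z, ax, ay, az
```

```bash
python3 -c "
from h import *
goal([.6207,.0743,.20],n)"
```

```text
t 0.15 pos [0.2087 0.5886 0.2303] F [ 0.1 -0.  -0.8] w 1.0 shift [  1.23 -13.88  22.41] turn [1.132e+01 1.000e-02 2.000e-02]
```

All keys are needed.

>>> drive_tool(
  series=[
    {"x": 0.2, "y": -0.8, "z": 1.3, "ax": 0.9, "ay": 0, "az": 0},
    {"x": 0.4, "y": -1.6, "z": 2.6, "ax": 1.8, "ay": 0, "az": 0},
    {"x": 0.5, "y": -2.4, "z": 3.9, "ax": 2.7, "ay": 0, "az": 0},
    {"x": 0.6, "y": -3.2, "z": 5.2, "ax": 3.6, "ay": 0, "az": 0},
    {"x": 0.7, "y": -4.0, "z": 6.5, "ax": 4.5, "ay": 0, "az": 0},
  ],
  hand=0.9,
)

```text
time: 0.57
tool_pos: [0.3291, 0.4389, 0.2132]
tool_rot: [0.66, 0.254, 0.66, -0.255]
contact_force: [1.6, 0.5, 0.6]
gripper_width: 0.898
```

```bash
python3 -c "
from h import *
goal([.6207,.0743,.20],n)"
```

```text
t 0.57 pos [0.3291 0.4389 0.2132] F [1.6 0.5 0.6] w 0.898 shift [ 0.53 -2.97 18.44] turn [6.78 0.   0.01]
```

>>> drive_tool(
  series=[
    {"x": 0.1, "y": -0.2, "z": 1.5, "ax": 0.9, "ay": 0, "az": 0},
    {"x": 0.2, "y": -0.5, "z": 3.0, "ax": 1.8, "ay": 0, "az": 0},
    {"x": 0.3, "y": -0.8, "z": 4.5, "ax": 2.7, "ay": 0, "az": 0},
    {"x": 0.4, "y": -1.1, "z": 6.0, "ax": 3.6, "ay": 0, "az": 0},
    {"x": 0.4, "y": -1.3, "z": 7.5, "ax": 4.5, "ay": 0, "az": 0},
  ],
)

```text
time: 0.98
tool_pos: [0.4463, 0.2888, 0.2029]
tool_rot: [0.597, 0.378, 0.597, -0.379]
contact_force: [1.2, 0.3, -0.6]
gripper_width: 0.898
```

```bash
python3 -c "
from h import *
goal([.6207,.0743,.20],n)"
```

```text
t 0.98 pos [0.4463 0.2888 0.2029] F [ 1.2  0.3 -0.6] w 0.898 shift [ 0.11  2.65 10.74] turn [2.27 0.   0.02]
```

>>> drive_tool(
  series=[
    {"x": 0.0, "y": 0.4, "z": 1.5, "ax": 0.5, "ay": 0, "az": 0},
    {"x": 0, "y": 0.8, "z": 3.0, "ax": 1.0, "ay": 0, "az": 0},
    {"x": 0, "y": 1.1, "z": 4.5, "ax": 1.5, "ay": 0, "az": 0},
    {"x": 0, "y": 1.5, "z": 6.0, "ax": 2.0, "ay": 0, "az": 0},
    {"x": 0, "y": 1.9, "z": 7.5, "ax": 2.3, "ay": 0, "az": 0},
  ],
)

```text
time: 1.4
tool_pos: [0.5704, 0.1402, 0.2035]
tool_rot: [0.557, 0.436, 0.557, -0.436]
contact_force: [0.8, 0.5, -0.1]
gripper_width: 0.903
```

```bash
python3 -c "
from h import *
goal([.6207,.0743,.20],n)"
```

```text
t 1.4 pos [0.5704 0.1402 0.2035] F [ 0.8  0.5 -0.1] w 0.903 shift [0.14 1.32 3.04] turn [-0.01 -0.    0.  ]
```

>>> drive_tool(
  series=[
    {"x": 0.0, "y": 0.5, "z": 1.1, "ax": 0, "ay": 0, "az": 0},
    {"x": 0, "y": 0.9, "z": 2.2, "ax": 0, "ay": 0, "az": 0},
    {"x": 0, "y": 1.2, "z": 2.8, "ax": 0, "ay": 0, "az": 0},
    {"x": 0, "y": 1.2, "z": 2.9, "ax": 0, "ay": 0, "az": 0},
    {"x": 0, "y": 1.2, "z": 2.9, "ax": 0, "ay": 0, "az": 0},
  ],
)

```text
time: 1.82
tool_pos: [0.6162, 0.0785, 0.2033]
tool_rot: [0.556, 0.436, 0.557, -0.436]
contact_force: [0.4, 1.0, -0.1]
gripper_width: 0.898
```

```bash
python3 -c "
from h import *
from plant import cams
f=cams.grab_frame('wrist');np.savez('w1.npz',**f);cv2.imwrite('pics/w1.png',f['img'])
goal([.6207,.0743,.20],n)"
```

```text
t 1.87 pos [0.6158 0.0794 0.2034] F [ 0.8 -0.5 -0.2] w 0.897 shift [0.14 0.14 0.25] turn [ 0.02 -0.01  0.01]
```

View pics/w1.png

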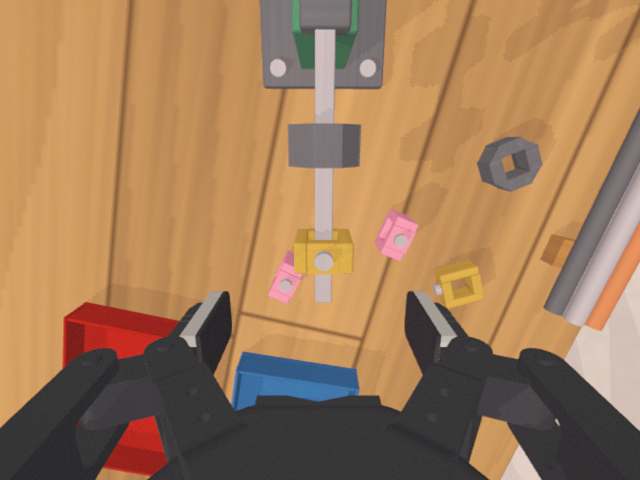

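```bash
python3 -c "
from h import *
f=ld('w1')
print('screw',pl(f,323.3,261,.141)); 
g=cv2.cvtColor(f['img'],cv2.COLOR_BGR2HSV)
# bar edges: rows between collar and spacer
for v in (60,100,185,215,292):
    row=f['img'][v,300:350].astype(int); sat=g[v,300:350,1]; m=np.where((sat<60)&(row.sum(1)>300))[0]+300; u=(m.min()+m.max())/2 if len(m) else -1
    print(v,m.min() if len(m) else 0,m.max() if len(m) else 0,pl(f,u,v,.126).round(4))
print('end',pl(f,324,302,.126)); 
for v in (124,160,167): print('sp',v,[pl(f,u,v,z).round(4)[:2] for u in(324,) for z in (.138,.125)])
end=np.array([.6295,.0386]);print(end-.109*e[:2])
"
```

```text
screw [0.62056757 0.07523859 0.141     ]
60 314 349 [0.596  0.1935 0.126 ]
100 315 333 [0.5971 0.1711 0.126 ]
185 315 332 [0.6094 0.1211 0.126 ]
215 315 331 [0.6139 0.1016 0.126 ]
292 315 330 [0.6274 0.0469 0.126 ]
end [0.63033095 0.03945366 0.126     ]
sp 124 [array([0.6004, 0.1572]), array([0.6005, 0.1578])]
sp 160 [array([0.6054, 0.1372]), array([0.6058, 0.1365])]
sp 167 [array([0.6065, 0.1332]), array([0.6069, 0.1323])]
[0.60334  0.144439]
```

>>> drive_tool(
  series=[
    {"x": 0.5, "y": 0.14, "z": 0.22, "ax": 0, "ay": 0, "az": 0},
    {"x": 1.1, "y": 0.14, "z": 0.22, "ax": 0, "ay": 0, "az": 0},
    {"x": 1.7, "y": 0.14, "z": 0.22, "ax": 0, "ay": 0, "az": 0},
    {"x": 2.3, "y": 0.14, "z": 0.22, "ax": 0, "ay": 0, "az": 0},
    {"x": 2.3, "y": 0.14, "z": 0.22, "ax": 0, "ay": 0, "az": 0},
  ],
  hand=0.8,
)

```text
time: 2.28
tool_pos: [0.6173, 0.0751, 0.14]
tool_rot: [0.555, 0.433, 0.56, -0.437]
contact_force: [-0.9, -0.1, -1.3]
gripper_width: 0.803
```

```bash
python3 -c "
from h import *
from plant import cams
f=cams.grab_frame('wrist');np.savez('w2.npz',**f);cv2.imwrite('pics/w2.png',f['img'])
goal([.6205,.075,.099],n)"
```

```text
t 2.33 pos [0.6183 0.075  0.142 ] F [-1.  -0.7 -0.3] w 0.8 shift [1.72 0.1  0.02] turn [ 0.03 -0.02  0.08]
```

View pics/w2.png

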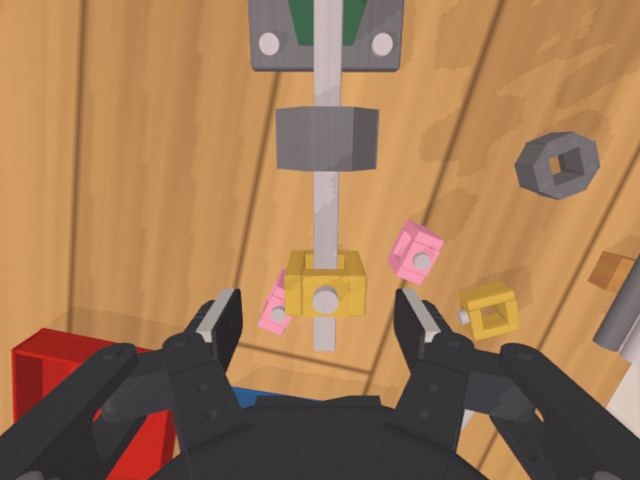

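>>> drive_tool(
  series=[
    {"x": 0.5, "y": 0.06, "z": 0, "ax": 0, "ay": 0, "az": 0},
    {"x": 1.0, "y": 0.06, "z": 0, "ax": 0, "ay": 0, "az": 0},
    {"x": 1.4, "y": 0.06, "z": 0, "ax": 0, "ay": 0, "az": 0},
    {"x": 1.7, "y": 0.06, "z": 0, "ax": 0, "ay": 0, "az": 0},
    {"x": 1.7, "y": 0.06, "z": 0, "ax": 0, "ay": 0, "az": 0},
  ],
)

```text
time: 2.75
tool_pos: [0.6209, 0.0747, 0.1009]
tool_rot: [0.556, 0.435, 0.558, -0.436]
contact_force: [-0.1, 0.3, -0.9]
gripper_width: 0.807
```

```bash
python3 -c "
from h import *
goal([.6205,.075,.099],n)"
```

```text
t 2.75 pos [0.6209 0.0747 0.1009] F [-0.1  0.3 -0.9] w 0.807 shift [ 0.08 -0.01 -0.02] turn [ 0.02 -0.01  0.05]
```

Close on the collar.

>>> drive_tool(
  series=[
    {"x": 0.08, "y": 0, "z": 0, "ax": 0, "ay": 0, "az": 0},
    {"x": 0.08, "y": 0, "z": 0, "ax": 0, "ay": 0, "az": 0},
    {"x": 0.08, "y": 0, "z": 0, "ax": 0, "ay": 0, "az": 0},
    {"x": 0.08, "y": 0, "z": 0, "ax": 0, "ay": 0, "az": 0},
    {"x": 0.08, "y": 0, "z": 0, "ax": 0, "ay": 0, "az": 0},
  ],
  hand=0.35,
)

```text
time: 3.17
tool_pos: [0.6228, 0.0747, 0.1023]
tool_rot: [0.557, 0.436, 0.557, -0.435]
contact_force: [-0.0, -0.5, -0.2]
gripper_width: 0.46
```

>>> drive_tool(
  series=[
    {"x": 0, "y": 0, "z": 0, "ax": 0, "ay": 0, "az": 0},
    {"x": 0, "y": 0, "z": 0, "ax": 0, "ay": 0, "az": 0},
    {"x": 0, "y": 0, "z": 0, "ax": 0, "ay": 0, "az": 0},
  ],
  hand=0.3,
)

```text
time: 3.42
tool_pos: [0.6228, 0.0747, 0.1023]
tool_rot: [0.557, 0.436, 0.557, -0.435]
contact_force: [0.5, 0.8, 1.6]
gripper_width: 0.458
```

```bash
python3 -c "
from h import *
goal([.6205,.075,.099],n)"
```

```text
t 3.42 pos [0.6228 0.0747 0.1023] F [0.5 0.8 1.6] w 0.458 shift [ 0.13 -0.09 -0.03] turn [ 0.02  0.   -0.01]
```

>>> drive_tool(
  series=[
    {"x": -0.1, "y": 0, "z": 0, "ax": 0, "ay": 0, "az": 0},
    {"x": -0.2, "y": 0, "z": 0, "ax": 0, "ay": 0, "az": 0},
    {"x": -0.2, "y": 0, "z": 0, "ax": 0, "ay": 0, "az": 0},
    {"x": -0.2, "y": 0, "z": 0, "ax": 0, "ay": 0, "az": 0},
  ],
)

```text
time: 3.75
tool_pos: [0.6224, 0.0747, 0.1068]
tool_rot: [0.557, 0.435, 0.557, -0.435]
contact_force: [-0.3, 0.5, -1.7]
gripper_width: 0.46
```

```bash
python3 -c "
from h import *
from plant import cams
f=cams.grab_frame('side');np.savez('s3.npz',**f);crop(f,220,120,380,240,5,'pics/s3.png')
goal([.6205,.075,.104],n)"
```

```text
t 3.8 pos [0.6223 0.0747 0.1066] F [-0.5 -0.1 -2.6] w 0.463 shift [ 0.11 -0.07 -0.03] turn [ 0.02 -0.    0.  ]
```

View pics/s3.png

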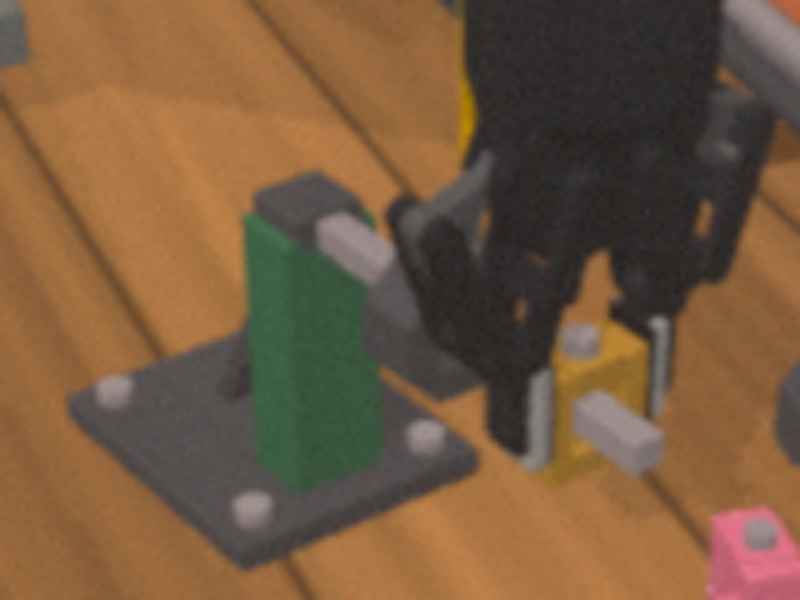

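>>> drive_tool(
  series=[
    {"x": 0, "y": 0, "z": 0.5, "ax": 0, "ay": 0, "az": 0},
    {"x": 0, "y": 0, "z": 1.0, "ax": 0, "ay": 0, "az": 0},
    {"x": 0, "y": 0, "z": 1.5, "ax": 0, "ay": 0, "az": 0},
    {"x": 0, "y": 0, "z": 2.0, "ax": 0, "ay": 0, "az": 0},
    {"x": 0, "y": 0, "z": 2.5, "ax": 0, "ay": 0, "az": 0},
  ],
)

```text
time: 4.22
tool_pos: [0.6379, 0.0122, 0.1068]
tool_rot: [0.557, 0.436, 0.557, -0.436]
contact_force: [-0.2, 0.3, -1.9]
gripper_width: 0.458
```

>>> drive_tool(
  series=[
    {"x": 0, "y": 0, "z": 0.5, "ax": 0, "ay": 0, "az": 0},
    {"x": 0, "y": 0, "z": 1.0, "ax": 0, "ay": 0, "az": 0},
    {"x": -0.6, "y": 0, "z": 1.2, "ax": 0, "ay": 0, "az": 0},
    {"x": -1.2, "y": 0, "z": 1.2, "ax": 0, "ay": 0, "az": 0},
  ],
)

```text
time: 4.55
tool_pos: [0.6442, -0.017, 0.1358]
tool_rot: [0.556, 0.435, 0.557, -0.437]
contact_force: [0.7, 0.0, -0.7]
gripper_width: 0.457
```

```bash
python3 -c "
from h import *
from plant import cams
f=cams.grab_frame('side');np.savez('s4.npz',**f);cv2.imwrite('pics/s4.png',f['img'])
goal([.453,-.215,.1],n);goal([.453,-.215,.1],[1,-.03,0])"
```

```text
t 4.6 pos [ 0.6468 -0.0164  0.1411] F [1.  0.7 1.9] w 0.456 shift [ 1.61 -9.44  5.85] turn [ 0.    0.02 -0.05]
t 4.6 pos [ 0.6468 -0.0164  0.1411] F [1.  0.7 1.9] w 0.456 shift [ 1.61 -9.44  5.85] turn [ 3.12  0.01 -0.05]
```

View pics/s4.png

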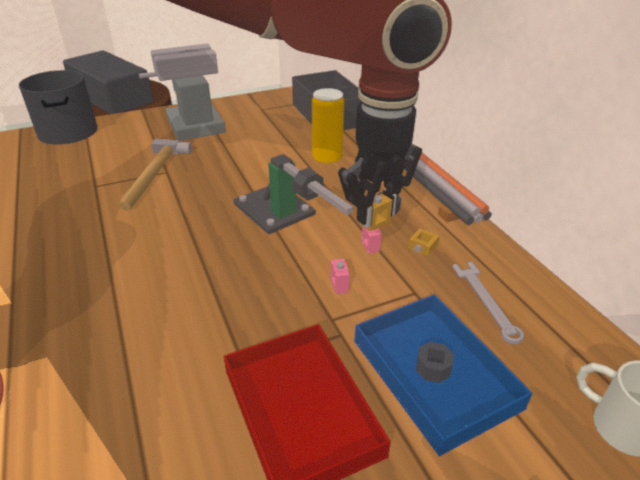

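```bash
python3 -c "
from h import *
for n_ in ('top0','side0'):
    f=ld(n_);g=f['img'];m=cv2.inRange(cv2.cvtColor(g,cv2.COLOR_BGR2HSV),(0,190,60),(6,255,255))
    c=max(cv2.findContours(m,0,2)[0],key=cv2.contourArea);h=cv2.convexHull(c);a=cv2.approxPolyDP(h,5,True)[:,0]
    for p in a: print(n_,p,pl(f,*p,.035).round(3),pl(f,*p,.0).round(3))
"
```

```text
top0 [463 343] [ 0.388 -0.284  0.035] [ 0.388 -0.295  0.   ]
side0 [318 324] [ 0.522 -0.088  0.035] [ 0.535 -0.059  0.   ]
side0 [387 436] [ 0.526 -0.279  0.035] [ 0.539 -0.262  0.   ]
side0 [387 457] [ 0.513 -0.301  0.035] [ 0.525 -0.285  0.   ]
side0 [340 479] [ 0.454 -0.303  0.035] [ 0.463 -0.287  0.   ]
side0 [267 479] [ 0.382 -0.271  0.035] [ 0.387 -0.254  0.   ]
side0 [224 356] [ 0.385 -0.091  0.035] [ 0.389 -0.062  0.   ]
```

>>> drive_tool(
  series=[
    {"x": 0, "y": -1.3, "z": 0.8, "ax": 0.5, "ay": 0, "az": 0},
    {"x": 0, "y": -2.6, "z": 1.6, "ax": 1.0, "ay": 0, "az": 0},
    {"x": 0, "y": -3.9, "z": 2.4, "ax": 1.5, "ay": 0, "az": 0},
    {"x": 0, "y": -5.2, "z": 3.2, "ax": 2.0, "ay": 0, "az": 0},
    {"x": 0, "y": -6.5, "z": 4.0, "ax": 2.5, "ay": 0, "az": 0},
  ],
)

```text
time: 5.02
tool_pos: [0.5105, -0.1521, 0.1377]
tool_rot: [0.507, 0.494, 0.506, -0.493]
contact_force: [0.3, -0.2, -1.4]
gripper_width: 0.462
```

```bash
python3 -c "
from h import *
goal([.453,-.220,.1],[1,-.03,0])"
```

```text
t 5.02 pos [ 0.5105 -0.1521  0.1377] F [ 0.3 -0.2 -1.4] w 0.462 shift [ 1.5  -2.37  2.66] turn [ 0.63  0.01 -0.02]
```

>>> drive_tool(
  series=[
    {"x": 0, "y": -0.8, "z": 0.9, "ax": 0.3, "ay": 0, "az": 0},
    {"x": 0.3, "y": -1.6, "z": 1.8, "ax": 0.6, "ay": 0, "az": 0},
    {"x": 0.8, "y": -2.4, "z": 2.6, "ax": 0.6, "ay": 0, "az": 0},
    {"x": 1.5, "y": -2.4, "z": 2.6, "ax": 0.6, "ay": 0, "az": 0},
    {"x": 2.0, "y": -2.4, "z": 2.6, "ax": 0.6, "ay": 0, "az": 0},
  ],
)

```text
time: 5.43
tool_pos: [0.4525, -0.2188, 0.0867]
tool_rot: [0.493, 0.507, 0.492, -0.507]
contact_force: [-0.5, 0.6, -1.8]
gripper_width: 0.458
```

```bash
python3 -c "
from h import *
from plant import cams
goal([.453,-.220,.007],[1,-.03,0])
f=cams.grab_frame('wrist');np.savez('w5.npz',**f);cv2.imwrite('pics/w5.png',f['img'])
goal([.453,-.220,.007],[1,-.03,0])"
```

```text
t 5.43 pos [ 0.4525 -0.2188  0.0867] F [-0.5  0.6 -1.8] w 0.458 shift [3.19 0.02 0.05] turn [ 0.01  0.01 -0.02]
t 5.48 pos [ 0.4513 -0.217   0.0837] F [-1.4 -0.  -2.9] w 0.456 shift [3.07 0.08 0.12] turn [ 0.03 -0.03  0.03]
```

View pics/w5.png

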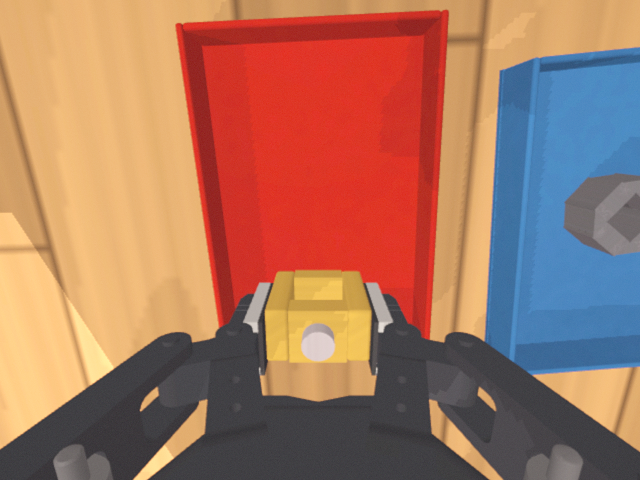

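>>> drive_tool(
  series=[
    {"x": 0.6, "y": 0.05, "z": 0, "ax": 0, "ay": 0, "az": 0},
    {"x": 1.2, "y": 0.05, "z": 0, "ax": 0, "ay": 0, "az": 0},
    {"x": 1.8, "y": 0.05, "z": 0, "ax": 0, "ay": 0, "az": 0},
    {"x": 2.3, "y": 0.05, "z": 0, "ax": 0, "ay": 0, "az": 0},
    {"x": 2.6, "y": 0.05, "z": 0, "ax": 0, "ay": 0, "az": 0},
  ],
)

```text
time: 5.9
tool_pos: [0.4542, -0.2169, 0.0205]
tool_rot: [-0.493, -0.506, -0.494, 0.506]
contact_force: [-1.2, 0.5, -1.3]
gripper_width: 0.455
```

>>> drive_tool(
  series=[
    {"x": 0.0, "y": 0, "z": 0, "ax": 0, "ay": 0, "az": 0},
    {"x": 0.0, "y": 0, "z": 0, "ax": 0, "ay": 0, "az": 0},
    {"x": 0.0, "y": 0, "z": 0, "ax": 0, "ay": 0, "az": 0},
  ],
)

```text
time: 6.15
tool_pos: [0.455, -0.2182, 0.0227]
tool_rot: [0.494, 0.507, 0.493, -0.506]
contact_force: [0.1, 0.6, -1.2]
gripper_width: 0.457
```

>>> drive_tool(
  series=[
    {"x": 0.1, "y": 0, "z": 0, "ax": 0, "ay": 0, "az": 0},
    {"x": 0.2, "y": 0, "z": 0, "ax": 0, "ay": 0, "az": 0},
    {"x": 0.3, "y": 0, "z": 0, "ax": 0, "ay": 0, "az": 0},
    {"x": 0.35, "y": 0, "z": 0, "ax": 0, "ay": 0, "az": 0},
    {"x": 0.35, "y": 0, "z": 0, "ax": 0, "ay": 0, "az": 0},
  ],
)

```text
time: 6.57
tool_pos: [0.4539, -0.2177, 0.0127]
tool_rot: [-0.493, -0.507, -0.494, 0.507]
contact_force: [-0.5, -0.3, -1.3]
gripper_width: 0.46
```

>>> drive_tool(
  series=[
    {"x": 0.04, "y": 0, "z": 0, "ax": 0, "ay": 0, "az": 0},
    {"x": 0.08, "y": 0, "z": 0, "ax": 0, "ay": 0, "az": 0},
    {"x": 0.08, "y": 0, "z": 0, "ax": 0, "ay": 0, "az": 0},
  ],
)

```text
time: 6.82
tool_pos: [0.4544, -0.218, 0.0114]
tool_rot: [-0.493, -0.507, -0.493, 0.507]
contact_force: [-0.8, 0.6, 1.2]
gripper_width: 0.461
```

>>> drive_tool(
  series=[
    {"x": 0.03, "y": 0, "z": 0, "ax": 0, "ay": 0, "az": 0},
    {"x": 0.05, "y": 0, "z": 0, "ax": 0, "ay": 0, "az": 0},
    {"x": 0.05, "y": 0, "z": 0, "ax": 0, "ay": 0, "az": 0},
  ],
)

```text
time: 7.07
tool_pos: [0.4544, -0.218, 0.0113]
tool_rot: [-0.493, -0.506, -0.494, 0.507]
contact_force: [-4.6, 2.3, 9.6]
gripper_width: 0.457
```

On the floor (9.6 N up). Release gently.

>>> drive_tool(
  series=[
    {"x": -0.02, "y": 0, "z": 0, "ax": 0, "ay": 0, "az": 0},
    {"x": -0.02, "y": 0, "z": 0, "ax": 0, "ay": 0, "az": 0},
    {"x": -0.02, "y": 0, "z": 0, "ax": 0, "ay": 0, "az": 0},
    {"x": -0.02, "y": 0, "z": 0, "ax": 0, "ay": 0, "az": 0},
  ],
  hand=0.75,
)

```text
time: 7.4
tool_pos: [0.4542, -0.2179, 0.0102]
tool_rot: [0.493, 0.507, 0.493, -0.507]
contact_force: [-0.2, 1.0, -0.2]
gripper_width: 0.749
```

>>> drive_tool(
  series=[
    {"x": -0.5, "y": 0, "z": 0, "ax": 0, "ay": 0, "az": 0},
    {"x": -1.2, "y": 0, "z": 0, "ax": 0, "ay": 0, "az": 0},
    {"x": -2.2, "y": 0, "z": 0, "ax": 0, "ay": 0, "az": 0},
    {"x": -3.6, "y": 0, "z": 0, "ax": 0, "ay": 0, "az": 0},
    {"x": -5.0, "y": 0, "z": 0, "ax": 0, "ay": 0, "az": 0},
  ],
)

```text
time: 7.82
tool_pos: [0.4532, -0.2173, 0.1353]
tool_rot: [-0.492, -0.506, -0.494, 0.507]
contact_force: [0.9, -1.1, -0.1]
gripper_width: 0.75
```

```bash
python3 -c "
from h import *
from plant import cams
f=cams.grab_frame('wrist');np.savez('w6.npz',**f);cv2.imwrite('pics/w6.png',f['img'])
goal([.6033,.1445,.20],n)"
```

```text
t 7.87 pos [ 0.4577 -0.2201  0.1445] F [ 3.5 -0.7  6. ] w 0.75 shift [ -2.26   5.46 -14.72] turn [-3.08  0.09 -0.1 ]
```

View pics/w6.png

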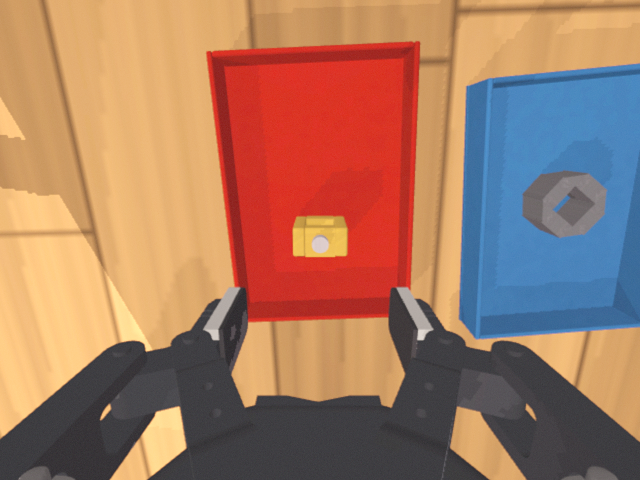

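>>> drive_tool(
  series=[
    {"x": -0.8, "y": 0.5, "z": -1.3, "ax": -0.5, "ay": 0, "az": 0},
    {"x": -1.6, "y": 1.0, "z": -2.6, "ax": -1.0, "ay": 0, "az": 0},
    {"x": -2.2, "y": 1.5, "z": -4.0, "ax": -1.5, "ay": 0, "az": 0},
    {"x": -2.5, "y": 2.1, "z": -5.5, "ax": -2.0, "ay": 0, "az": 0},
    {"x": -2.5, "y": 2.7, "z": -7.0, "ax": -2.5, "ay": 0, "az": 0},
  ],
  hand=0.85,
)

```text
time: 8.28
tool_pos: [0.5282, -0.0435, 0.2007]
tool_rot: [0.548, 0.45, 0.544, -0.449]
contact_force: [0.3, -0.6, 0.4]
gripper_width: 0.852
```

```bash
python3 -c "
from h import *
goal([.6033,.1445,.20],n)"
```

```text
t 8.28 pos [ 0.5282 -0.0435  0.2007] F [ 0.3 -0.6  0.4] w 0.852 shift [ 0.03  4.39 -6.8 ] turn [-0.57  0.03 -0.06]
```

>>> drive_tool(
  series=[
    {"x": 0, "y": 0.9, "z": -1.35, "ax": -0.3, "ay": 0, "az": 0},
    {"x": 0, "y": 1.8, "z": -2.7, "ax": -0.5, "ay": 0, "az": 0},
    {"x": 0, "y": 2.7, "z": -4.05, "ax": -0.5, "ay": 0, "az": 0},
    {"x": 0, "y": 3.6, "z": -5.4, "ax": -0.5, "ay": 0, "az": 0},
    {"x": 0, "y": 4.2, "z": -6.3, "ax": -0.5, "ay": 0, "az": 0},
  ],
)

```text
time: 8.7
tool_pos: [0.6001, 0.1333, 0.1973]
tool_rot: [0.556, 0.438, 0.556, -0.437]
contact_force: [0.7, -0.4, -0.8]
gripper_width: 0.852
```

>>> drive_tool(
  series=[
    {"x": 0, "y": 0, "z": 0, "ax": 0, "ay": 0, "az": 0},
    {"x": 0, "y": 0, "z": 0, "ax": 0, "ay": 0, "az": 0},
  ],
)

```text
time: 8.87
tool_pos: [0.5995, 0.1311, 0.197]
tool_rot: [0.556, 0.437, 0.556, -0.438]
contact_force: [-0.5, -0.6, -0.6]
gripper_width: 0.851
```

```bash
python3 -c "
from h import *
from plant import cams
f=cams.grab_frame('wrist');np.savez('w7.npz',**f);cv2.imwrite('pics/w7.png',f['img'])
goal([.6033,.1445,.20],n)"
```

```text
t 8.92 pos [0.5992 0.1301 0.1971] F [ 0.1 -1.3  0.1] w 0.856 shift [-0.12  0.29 -0.52] turn [-0.07  0.    0.01]
```

View pics/w7.png

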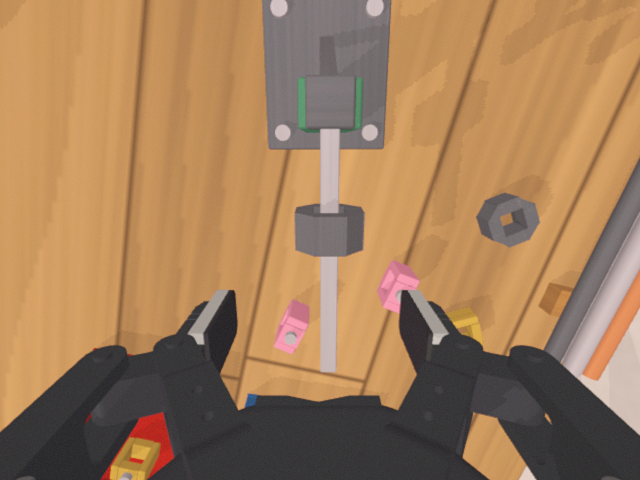

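```bash
python3 -c "
from h import *
f=ld('w7'); print(f['cam_to_world'][:3,3])
crop(f,270,180,390,280,6,'pics/w7c.png')
end=np.array([.6300,.039])
for u,v in((330,205),(330,247),(330,256),(306,250),(354,250)): 
  p=pl(f,u,v,.138); print(u,v,p.round(4),(p[:2]-end)@e[:2],(p[:2]-end)@n[:2])
for u,v in((329.5,280),(328.5,370)): 
  p=pl(f,u,v,.126); print(u,v,p.round(4),(p[:2]-end)@e[:2],(p[:2]-end)@n[:2])
"
```

```text
[0.58277998 0.20044089 0.33877606]
330 205 [0.5988 0.1651 0.138 ] -0.1299257637265427 -7.741892442467966e-05
330 247 [0.6053 0.1391 0.138 ] -0.10309109095196468 6.22864049764404e-05
330 256 [0.6068 0.1332 0.138 ] -0.0970780820126889 9.359103095826048e-05
306 250 [0.5911 0.1336 0.138 ] -0.10117006534116081 -0.015107053480641952
354 250 [0.6206 0.1407 0.138 ] -0.10102488785429307 0.015249867807317095
329.5 280 [0.6122 0.1122 0.126 ] -0.0753288703529791 0.00027064534806842724
328.5 370 [0.6293 0.0411 0.126 ] -0.002215698290544997 -0.00013010486563440587
```

View pics/w7c.png

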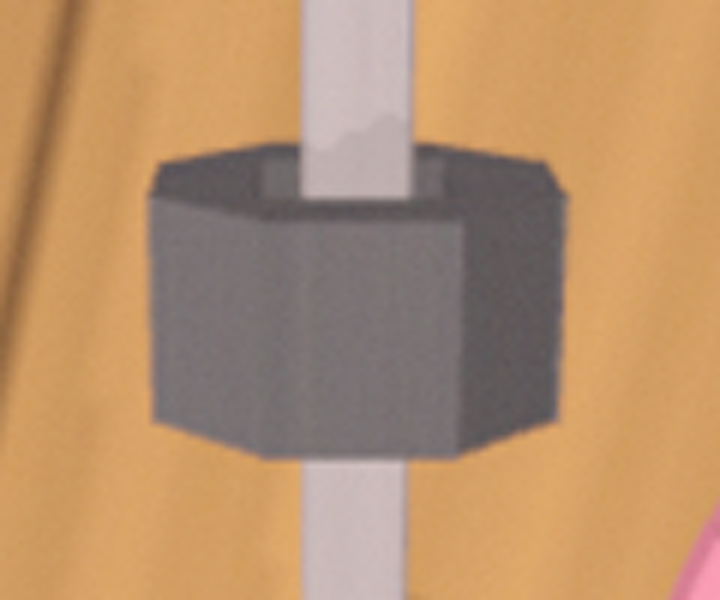

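>>> drive_tool(
  series=[
    {"x": 0.3, "y": 0.3, "z": -0.57, "ax": -0.07, "ay": 0, "az": 0},
    {"x": 0.9, "y": 0.3, "z": -0.57, "ax": -0.07, "ay": 0, "az": 0},
    {"x": 1.5, "y": 0.3, "z": -0.57, "ax": -0.07, "ay": 0, "az": 0},
    {"x": 2.0, "y": 0.3, "z": -0.57, "ax": -0.07, "ay": 0, "az": 0},
    {"x": 2.0, "y": 0.3, "z": -0.57, "ax": -0.07, "ay": 0, "az": 0},
  ],
)

```text
time: 9.33
tool_pos: [0.6011, 0.1446, 0.1436]
tool_rot: [0.555, 0.435, 0.558, -0.438]
contact_force: [-0.9, -0.3, -0.5]
gripper_width: 0.854
```

>>> drive_tool(
  series=[
    {"x": 0, "y": 0, "z": 0, "ax": 0, "ay": 0, "az": 0},
    {"x": 0, "y": 0, "z": 0, "ax": 0, "ay": 0, "az": 0},
    {"x": 0, "y": 0, "z": 0, "ax": 0, "ay": 0, "az": 0},
  ],
)

```text
time: 9.58
tool_pos: [0.6042, 0.1453, 0.1491]
tool_rot: [0.557, 0.437, 0.556, -0.436]
contact_force: [0.5, 0.3, -0.4]
gripper_width: 0.855
```

```bash
python3 -c "
from h import *
goal([.6036,.1458,.095],n)"
```

```text
t 9.58 pos [0.6042 0.1453 0.1491] F [ 0.5  0.3 -0.4] w 0.855 shift [ 2.17 -0.02 -0.02] turn [-0.02  0.   -0.02]
```

>>> drive_tool(
  series=[
    {"x": 0.5, "y": 0, "z": 0, "ax": 0, "ay": 0, "az": 0},
    {"x": 1.0, "y": 0, "z": 0, "ax": 0, "ay": 0, "az": 0},
    {"x": 1.5, "y": 0, "z": 0, "ax": 0, "ay": 0, "az": 0},
    {"x": 1.9, "y": 0, "z": 0, "ax": 0, "ay": 0, "az": 0},
    {"x": 2.1, "y": 0, "z": 0, "ax": 0, "ay": 0, "az": 0},
  ],
  hand=0.8,
)

```text
time: 10.0
tool_pos: [0.6016, 0.1453, 0.0919]
tool_rot: [0.555, 0.435, 0.558, -0.437]
contact_force: [-1.2, 0.3, -0.3]
gripper_width: 0.796
```

>>> drive_tool(
  series=[
    {"x": 0, "y": 0, "z": 0, "ax": 0, "ay": 0, "az": 0},
    {"x": 0, "y": 0, "z": 0, "ax": 0, "ay": 0, "az": 0},
    {"x": 0, "y": 0, "z": 0, "ax": 0, "ay": 0, "az": 0},
  ],
)

```text
time: 10.25
tool_pos: [0.6039, 0.1456, 0.0958]
tool_rot: [0.557, 0.436, 0.556, -0.436]
contact_force: [-0.7, -0.6, -0.2]
gripper_width: 0.801
```

```bash
python3 -c "
from h import *
goal([.6036,.1458,.095],n)"
```

```text
t 10.25 pos [0.6039 0.1456 0.0958] F [-0.7 -0.6 -0.2] w 0.801 shift [ 0.03 -0.01 -0.01] turn [-0.01  0.   -0.01]
```

>>> drive_tool(
  series=[
    {"x": 0, "y": 0, "z": 0, "ax": 0, "ay": 0, "az": 0},
    {"x": 0, "y": 0, "z": 0, "ax": 0, "ay": 0, "az": 0},
    {"x": 0, "y": 0, "z": 0, "ax": 0, "ay": 0, "az": 0},
    {"x": 0, "y": 0, "z": 0, "ax": 0, "ay": 0, "az": 0},
    {"x": 0, "y": 0, "z": 0, "ax": 0, "ay": 0, "az": 0},
  ],
  hand=0.35,
)

```text
time: 10.67
tool_pos: [0.6042, 0.1456, 0.0965]
tool_rot: [0.557, 0.437, 0.556, -0.436]
contact_force: [0.2, -0.2, 4.3]
gripper_width: 0.527
```

>>> drive_tool(
  series=[
    {"x": 0, "y": 0, "z": 0, "ax": 0, "ay": 0, "az": 0},
    {"x": 0, "y": 0, "z": 0, "ax": 0, "ay": 0, "az": 0},
    {"x": -0.1, "y": 0, "z": 0, "ax": 0, "ay": 0, "az": 0},
    {"x": -0.2, "y": 0, "z": 0, "ax": 0, "ay": 0, "az": 0},
    {"x": -0.2, "y": 0, "z": 0, "ax": 0, "ay": 0, "az": 0},
  ],
)

```text
time: 11.08
tool_pos: [0.6027, 0.1454, 0.0995]
tool_rot: [0.556, 0.436, 0.557, -0.437]
contact_force: [-0.1, -0.5, -2.2]
gripper_width: 0.528
```

```bash
python3 -c "
from h import *
from plant import cams
f=cams.grab_frame('side');np.savez('s8.npz',**f);crop(f,220,120,380,240,5,'pics/s8.png')
goal([.6036,.1458,.1],n)"
```

```text
t 11.13 pos [0.6027 0.1454 0.0994] F [-0.5 -0.6 -2.3] w 0.529 shift [-0.02  0.04 -0.01] turn [-0.01 -0.    0.02]
```

View pics/s8.png

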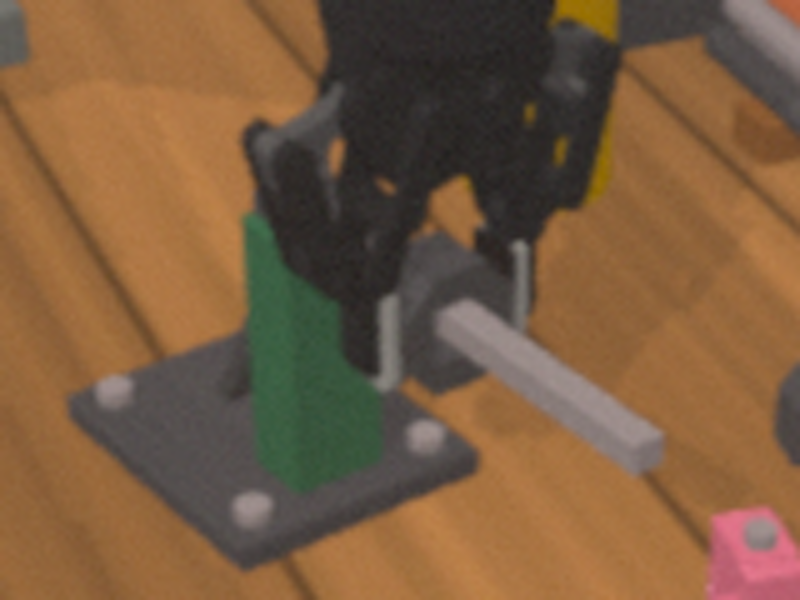

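>>> drive_tool(
  series=[
    {"x": 0, "y": 0.02, "z": 0.4, "ax": 0, "ay": 0, "az": 0},
    {"x": 0, "y": 0.02, "z": 0.8, "ax": 0, "ay": 0, "az": 0},
    {"x": 0, "y": 0.02, "z": 1.3, "ax": 0, "ay": 0, "az": 0},
    {"x": 0, "y": 0.02, "z": 1.8, "ax": 0, "ay": 0, "az": 0},
    {"x": 0, "y": 0.02, "z": 2.3, "ax": 0, "ay": 0, "az": 0},
  ],
)

```text
time: 11.55
tool_pos: [0.6179, 0.088, 0.1002]
tool_rot: [0.556, 0.436, 0.556, -0.436]
contact_force: [0.6, -0.6, -1.8]
gripper_width: 0.53
```

```bash
python3 -c "
from h import *
goal([.630,.039,.1],n)"
```

```text
t 11.55 pos [0.6179 0.088  0.1002] F [ 0.6 -0.6 -1.8] w 0.53 shift [0.01 0.   2.02] turn [-0.02  0.    0.  ]
```

>>> drive_tool(
  series=[
    {"x": 0, "y": 0, "z": 0.5, "ax": 0, "ay": 0, "az": 0},
    {"x": 0, "y": 0, "z": 1.0, "ax": 0, "ay": 0, "az": 0},
    {"x": 0, "y": 0, "z": 1.5, "ax": 0, "ay": 0, "az": 0},
    {"x": 0, "y": 0, "z": 2.0, "ax": 0, "ay": 0, "az": 0},
    {"x": 0, "y": 0, "z": 2.5, "ax": 0, "ay": 0, "az": 0},
  ],
)

```text
time: 11.97
tool_pos: [0.6329, 0.0277, 0.1003]
tool_rot: [0.557, 0.436, 0.556, -0.436]
contact_force: [-0.5, -0.6, -2.0]
gripper_width: 0.527
```

>>> drive_tool(
  series=[
    {"x": 0, "y": 0, "z": 0.5, "ax": 0, "ay": 0, "az": 0},
    {"x": 0, "y": 0, "z": 1.0, "ax": 0, "ay": 0, "az": 0},
    {"x": -0.4, "y": 0, "z": 1.2, "ax": 0, "ay": 0, "az": 0},
    {"x": -1.0, "y": 0, "z": 1.2, "ax": 0, "ay": 0, "az": 0},
    {"x": -1.4, "y": 0, "z": 1.2, "ax": 0, "ay": 0, "az": 0},
  ],
)

```text
time: 12.38
tool_pos: [0.6405, -0.0003, 0.1378]
tool_rot: [0.557, 0.437, 0.556, -0.436]
contact_force: [-0.4, -0.1, -1.3]
gripper_width: 0.53
```

```bash
python3 -c "
from h import *
from plant import cams
f=cams.grab_frame('side');np.savez('s9.npz',**f);cv2.imwrite('pics/s9.png',f['img'])
g=ld('w6');print('collar',pl(g,320,244,.050))
goal([.453,-.145,.1],[1,-.03,0])"
```

```text
collar [ 0.45474121 -0.2170776   0.05      ]
t 12.43 pos [ 0.6421 -0.      0.1408] F [ 1.2  0.2 -0.2] w 0.53 shift [ 1.58 -8.74  3.82] turn [ 3.11  0.01 -0.08]
```

View pics/s9.png

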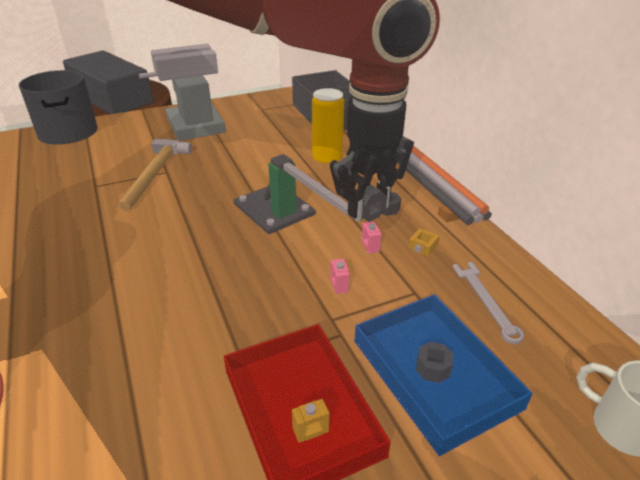

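>>> drive_tool(
  series=[
    {"x": 0, "y": -1.4, "z": 0.65, "ax": 0.5, "ay": 0, "az": 0},
    {"x": 0, "y": -2.8, "z": 1.3, "ax": 1.0, "ay": 0, "az": 0},
    {"x": 0, "y": -4.2, "z": 1.95, "ax": 1.5, "ay": 0, "az": 0},
    {"x": 0, "y": -5.6, "z": 2.6, "ax": 2.1, "ay": 0, "az": 0},
    {"x": 0, "y": -7.0, "z": 3.25, "ax": 2.6, "ay": 0, "az": 0},
  ],
)

```text
time: 12.85
tool_pos: [0.4884, -0.1209, 0.1364]
tool_rot: [0.504, 0.497, 0.503, -0.496]
contact_force: [0.2, -0.4, -1.9]
gripper_width: 0.526
```

```bash
python3 -c "
from h import *
goal([.453,-.155,.09],[1,-.03,0])"
```

```text
t 12.85 pos [ 0.4884 -0.1209  0.1364] F [ 0.2 -0.4 -1.9] w 0.526 shift [ 1.86 -1.44  1.34] turn [ 0.5   0.01 -0.02]
```

>>> drive_tool(
  series=[
    {"x": 0, "y": -0.8, "z": 0.7, "ax": 0.25, "ay": 0, "az": 0},
    {"x": 0.3, "y": -1.3, "z": 1.2, "ax": 0.5, "ay": 0, "az": 0},
    {"x": 0.9, "y": -1.45, "z": 1.35, "ax": 0.5, "ay": 0, "az": 0},
    {"x": 1.5, "y": -1.45, "z": 1.35, "ax": 0.5, "ay": 0, "az": 0},
    {"x": 1.9, "y": -1.45, "z": 1.35, "ax": 0.5, "ay": 0, "az": 0},
  ],
)

```text
time: 13.27
tool_pos: [0.4533, -0.1548, 0.0878]
tool_rot: [0.493, 0.507, 0.492, -0.507]
contact_force: [-0.5, 0.8, -2.6]
gripper_width: 0.527
```

>>> drive_tool(
  series=[
    {"x": 0, "y": 0, "z": 0, "ax": 0, "ay": 0, "az": 0},
    {"x": 0, "y": 0, "z": 0, "ax": 0, "ay": 0, "az": 0},
    {"x": 0, "y": 0, "z": 0, "ax": 0, "ay": 0, "az": 0},
  ],
)

```text
time: 13.52
tool_pos: [0.4544, -0.1549, 0.0889]
tool_rot: [0.493, 0.507, 0.492, -0.507]
contact_force: [-0.1, 0.2, -2.5]
gripper_width: 0.531
```

```bash
python3 -c "
from h import *
from plant import cams
f=cams.grab_frame('wrist');cv2.imwrite('pics/w9.png',f['img'])
goal([.453,-.155,.009],[1,-.03,0])"
```

```text
t 13.57 pos [ 0.4545 -0.1551  0.0891] F [-0.2  0.2 -1.6] w 0.527 shift [ 3.2  -0.07 -0.  ] turn [ 0.02  0.01 -0.02]
```

View pics/w9.png

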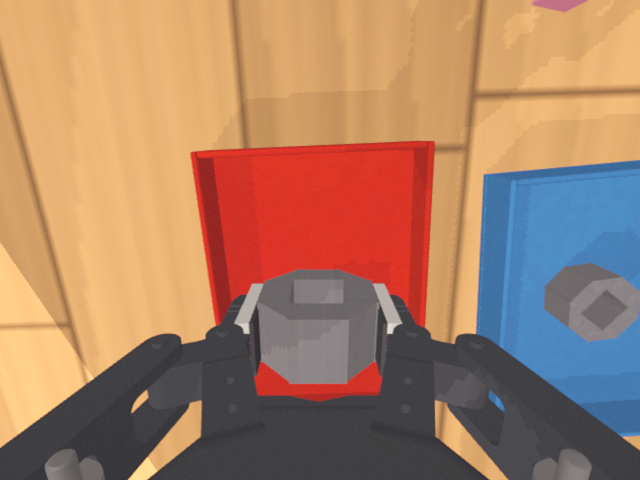

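>>> drive_tool(
  series=[
    {"x": 0.6, "y": 0, "z": 0, "ax": 0, "ay": 0, "az": 0},
    {"x": 1.2, "y": 0, "z": 0, "ax": 0, "ay": 0, "az": 0},
    {"x": 1.8, "y": 0, "z": 0, "ax": 0, "ay": 0, "az": 0},
    {"x": 2.3, "y": 0, "z": 0, "ax": 0, "ay": 0, "az": 0},
    {"x": 2.7, "y": 0, "z": 0, "ax": 0, "ay": 0, "az": 0},
  ],
)

```text
time: 13.98
tool_pos: [0.454, -0.155, 0.0202]
tool_rot: [0.493, 0.507, 0.493, -0.507]
contact_force: [-0.4, 0.1, -2.7]
gripper_width: 0.531
```

>>> drive_tool(
  series=[
    {"x": 0, "y": 0, "z": 0, "ax": 0, "ay": 0, "az": 0},
    {"x": 0, "y": 0, "z": 0, "ax": 0, "ay": 0, "az": 0},
    {"x": 0.1, "y": 0, "z": 0, "ax": 0, "ay": 0, "az": 0},
    {"x": 0.2, "y": 0, "z": 0, "ax": 0, "ay": 0, "az": 0},
    {"x": 0.2, "y": 0, "z": 0, "ax": 0, "ay": 0, "az": 0},
  ],
)

```text
time: 14.4
tool_pos: [0.4538, -0.1552, 0.0157]
tool_rot: [0.493, 0.507, 0.492, -0.507]
contact_force: [0.6, 0.3, -2.0]
gripper_width: 0.53
```

>>> drive_tool(
  series=[
    {"x": 0.06, "y": 0, "z": 0, "ax": 0, "ay": 0, "az": 0},
    {"x": 0.12, "y": 0, "z": 0, "ax": 0, "ay": 0, "az": 0},
    {"x": 0.16, "y": 0, "z": 0, "ax": 0, "ay": 0, "az": 0},
    {"x": 0.16, "y": 0, "z": 0, "ax": 0, "ay": 0, "az": 0},
  ],
)

```text
time: 14.73
tool_pos: [0.4533, -0.1549, 0.0111]
tool_rot: [-0.492, -0.507, -0.493, 0.507]
contact_force: [-0.1, -0.4, -1.8]
gripper_width: 0.527
```

>>> drive_tool(
  series=[
    {"x": 0.03, "y": 0, "z": 0, "ax": 0, "ay": 0, "az": 0},
    {"x": 0.06, "y": 0, "z": 0, "ax": 0, "ay": 0, "az": 0},
    {"x": 0.08, "y": 0, "z": 0, "ax": 0, "ay": 0, "az": 0},
    {"x": 0.08, "y": 0, "z": 0, "ax": 0, "ay": 0, "az": 0},
  ],
)

```text
time: 15.07
tool_pos: [0.4534, -0.155, 0.0092]
tool_rot: [-0.493, -0.507, -0.493, 0.507]
contact_force: [-0.2, -0.3, -3.1]
gripper_width: 0.533
```

>>> drive_tool(
  series=[
    {"x": 0.02, "y": 0, "z": 0, "ax": 0, "ay": 0, "az": 0},
    {"x": 0.04, "y": 0, "z": 0, "ax": 0, "ay": 0, "az": 0},
    {"x": 0.04, "y": 0, "z": 0, "ax": 0, "ay": 0, "az": 0},
  ],
)

```text
time: 15.32
tool_pos: [0.4536, -0.1551, 0.0085]
tool_rot: [0.493, 0.507, 0.493, -0.507]
contact_force: [-0.2, -0.1, -0.4]
gripper_width: 0.525
```

>>> drive_tool(
  series=[
    {"x": 0.02, "y": 0, "z": 0, "ax": 0, "ay": 0, "az": 0},
    {"x": 0.04, "y": 0, "z": 0, "ax": 0, "ay": 0, "az": 0},
    {"x": 0.04, "y": 0, "z": 0, "ax": 0, "ay": 0, "az": 0},
  ],
)

```text
time: 15.57
tool_pos: [0.4536, -0.1551, 0.0084]
tool_rot: [-0.492, -0.507, -0.493, 0.507]
contact_force: [-4.2, 2.3, 7.5]
gripper_width: 0.525
```

Contact with the floor; release and rise.

>>> drive_tool(
  series=[
    {"x": -0.02, "y": 0, "z": 0, "ax": 0, "ay": 0, "az": 0},
    {"x": -0.02, "y": 0, "z": 0, "ax": 0, "ay": 0, "az": 0},
    {"x": -0.02, "y": 0, "z": 0, "ax": 0, "ay": 0, "az": 0},
    {"x": -0.02, "y": 0, "z": 0, "ax": 0, "ay": 0, "az": 0},
  ],
  hand=0.8,
)

```text
time: 15.9
tool_pos: [0.4536, -0.1551, 0.0078]
tool_rot: [0.493, 0.507, 0.493, -0.507]
contact_force: [0.4, -0.2, 0.0]
gripper_width: 0.803
```

>>> drive_tool(
  series=[
    {"x": -0.4, "y": 0, "z": 0, "ax": 0, "ay": 0, "az": 0},
    {"x": -1.0, "y": 0, "z": 0, "ax": 0, "ay": 0, "az": 0},
    {"x": -2.0, "y": 0, "z": 0, "ax": 0, "ay": 0, "az": 0},
    {"x": -3.2, "y": 0, "z": 0, "ax": 0, "ay": 0, "az": 0},
    {"x": -4.4, "y": 0, "z": 0, "ax": 0, "ay": 0, "az": 0},
  ],
)

```text
time: 16.32
tool_pos: [0.4529, -0.1548, 0.1191]
tool_rot: [-0.492, -0.507, -0.493, 0.507]
contact_force: [1.0, -0.2, -0.0]
gripper_width: 0.804
```

>>> drive_tool(
  series=[
    {"x": -1, "y": 0, "z": -1, "ax": 0, "ay": 0, "az": 0},
    {"x": -2, "y": 0, "z": -2, "ax": 0, "ay": 0, "az": 0},
    {"x": -2.5, "y": 0, "z": -2.5, "ax": 0, "ay": 0, "az": 0},
    {"x": -2.5, "y": 0, "z": -2.5, "ax": 0, "ay": 0, "az": 0},
    {"x": -2.5, "y": 0, "z": -2.5, "ax": 0, "ay": 0, "az": 0},
  ],
)

```text
time: 16.73
tool_pos: [0.4558, -0.0925, 0.1815]
tool_rot: [0.494, 0.507, 0.492, -0.507]
contact_force: [-0.5, -0.7, -0.7]
gripper_width: 0.802
```

```bash
python3 -c "
from h import *
from plant import cams
f=cams.grab_frame('side');a=f['img'][220:480,200:560];cv2.imwrite('pics/s10.png',cv2.resize(a,None,fx=2.2,fy=2.2))
g=cams.grab_frame('wrist');cv2.imwrite('pics/w10.png',g['img'])
"
```

```text
(no output)
```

View pics/s10.png

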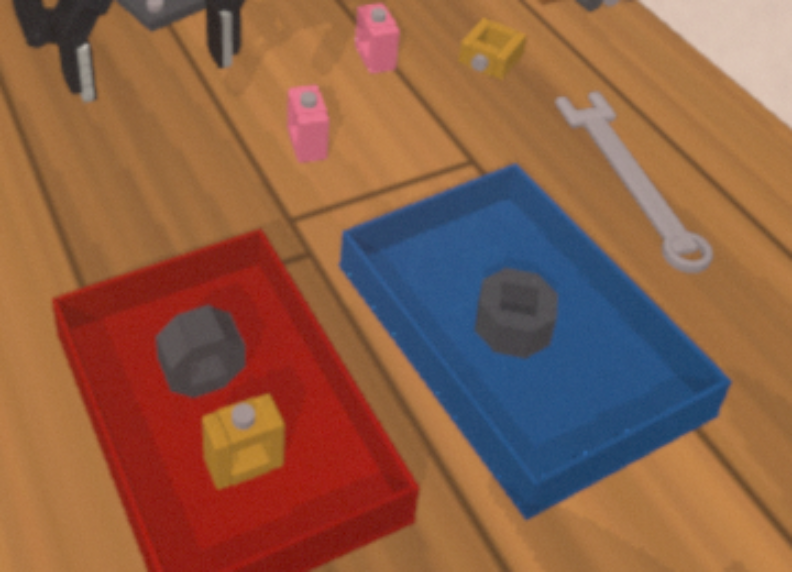

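View pics/w10.png

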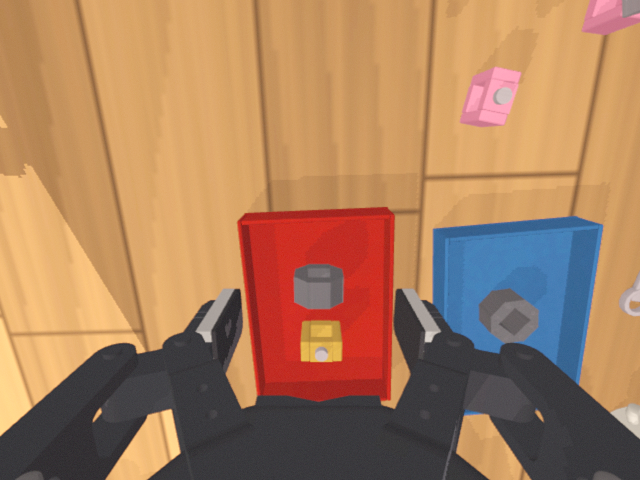

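Both views agree: the collar (wrist picture 321,342) and spacer (319,287) stand upright beside each other on the red tray's floor. The gripper is empty and clear, and the look-alikes have not been touched.

```bash
python3 -c "
from plant import workorder
print(workorder.job_done())"
```

```text
the job is handed in; nothing more can be done
None
```

The job is done and handed in at about 17 s of the 48 s allowed. I slid the brass collar off the bar first and set it on the red tray's floor at about (0.455, -0.217). The steel spacer followed, set down at about (0.453, -0.155), roughly 60 mm from the collar centre to centre.

- **Set-down:** I lowered each part in small steps until the wrist force showed floor contact (9.6 N for the collar, 7.5 N for the spacer), then opened the gripper.
- **Last checks:** The side and wrist pictures taken after release agree. Both parts stand upright beside each other inside the red tray. The gripper is empty and well clear. The look-alikes and trays in view are untouched.
- **Forces:** The highest wrist force in the readings was about 11 N, far under the limits.
- **Disagreements:** Position measurements from the different views differed by about 1–2 mm. The measured tool position swung a few mm just after fast moves and settled; no check failed.

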